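Tip the glove carton into its holder and push it home

ROBOT

A 6-joint arm with a two-finger parallel gripper is mounted at the origin on a cart in front of the work surface, level with it; the furniture and walls round the work are solid. World frame = base frame: x ahead of the robot, y to its left, z up, the work surface at z = 0. Lengths are in mm, angles in degrees, forces in N, time in s.
With the tool pointing down it reaches from about 350 to 850 mm from the base axis. Payload 8.1 kg.
Tool frame: the origin (TCP) lies at the very end of the fingers, on their centre line; the grasp point (between the pads) lies grip_depth behind it (grip_depth is the distance from the TCP to the grasp point, in mm); z points along the fingers, y is the direction in which the jaws open and shut (so a half turn about z gives the same grasp; the last joint's range is limited). The gripper opens to 85 mm and grips with 20 to 120 N. Pads are 22 mm wide; open, the fingers measure 114 mm over their backs; the gripper's body (76 mm by 85 mm) begins 54 mm behind the grasp point. The pads swing forward as they close: fully open they stand 13 mm farther back than shut.
Start: joints at [70.967, 7.471, 85.268, -0, 87.261, -4.893], TCP at [146.559, 581.83, 209.292] pointing down, gripper open.
Joint ranges: [-169.43, 169.43], [-51.17, 129.36], [1.28, 143.12], [-76.62, 256.62], [0, 156.53], [-152.29, 152.29]. Speed limits (degrees/s): [136.94, 136.94, 159.86, 180, 180, 180].

INTERFACE

Orientations are given as [roll, pitch, yaw] about the fixed x, y, z axes, in that order (R = Rz(yaw) Ry(pitch) Rx(roll)).
In Python, from bench import * gives the robot as it stands.
- The arm moves only by the tool step_arm, never from a script. Its argument "plan" is a list of rows, each an object of numbers: "grip": the finger opening in cm, from 0 to 8.54; "tx", "ty", "tz": the shift along the tool's x, y, z in cm; "ax", "ay", "az": the turn, a rotation vector about the tool's x, y, z in degrees. In form: [{"grip": .., "tx": .., "ty": .., "tz": .., "ax": .., "ay": .., "az": ..}, ...]. A call has 1 to 8 rows; each row shifts and turns the commanded pose from where the row before left it, along the tool's axes as they then stand; what a row does not reach is not made up. A row lasts 1/12 s, in which the tool goes at most 41.7 mm and 7.16 degrees, less where a joint would pass 70% of its speed; a pose out of reach is approached as far as the arm can. A call with a gripper value outside its range is refused whole. The fingers move at their own pace and stop on an object; "newtons" is the grip in N (left out, the last holds). Time passes only in rows, so rows that do not move let the fingers close. It gives the time, the measured TCP pose, the force and the opening at its end, in the units of the state.
- sense(): the state, without advancing time (a new reading comes with each control period).
- snapshot(name): name is "side" or "top"; returns the picture (400x640x3 uint8, red, green, blue); there is no depth.
- camera_model(name): a dict with "intrinsics" (3x3 intrinsics, pixels), "pose" (4x4, takes a point from camera to world coordinates). Camera axes: x right, y down, z forward; pixel columns grow to the right and rows downward; lengths in mm; the calibration is good to about 2 mm. A picture is of the moment at which its call begins. camera_model takes no time and is no camera call.
- hand_in(): hands the job in, once; it reports no verdict.
The state is a dict: "time": time; "joint_pos": joint angles; "qd": joint speeds; "joint_efforts": joint torques, N m; "tool_pos": TCP position; "tcp_rot": TCP orientation; "ft_force": force on the tool from outside, world axes, zero at the start; "wrist_torque": the same for the moment, N m; "finger_gap": finger opening in mm.
Only numpy, scipy, OpenCV 4.12 (cv2) and the standard library are available. Lean on these libraries where they do the work, as an engineer would, in place of code of your own. Each camera call takes 0.05 s, during which the arm holds its last target.

TASK

Load the glove-box holder with the fingers only: push the standing carton of gloves near its top so that it tips over and falls flat between the cheeks of the steel holder, dispensing opening upward, then push its near end low down so that it slides fully home under the lip, against the back stop. Do not pinch, lift or crush the carton, do not drag it about on end, leave the vial, the spool and the jar where they stand, and finish clear of everything.

Things in the scene. Friction and masses are not known exactly. Their poses are not given: they have to be found in the camera images.
- carton: white and blue card carton of gloves, rigid, 0.13 to 0.25 kg, 55 mm thick (x), 100 mm wide (y), 180 mm tall (z), loose, standing on end before the holder's mouth. Origin: centre of the end it stands on; z runs up its length. The plain +x face is turned to the holder (square within 0.025 rad, in line within 3 mm); the -x face has the oval opening and must end upward, so it must fall toward +x.
- carton_mid (a point): the middle of the carton, 90 mm along its z from its origin. The carton goes over by itself once tipped about 0.3 rad; pushed 145 to 160 mm above the worktop it tips without sliding, pushed below 40 mm it slides instead
- carton_toe (a point): middle of the carton's lower edge on the holder's side (27.5 mm along +x from its origin), over which it tips, at the start 48 to 78 mm outside the mouth line; it stays down on the worktop or the holder's floor, but for a small bounce (some 20 mm) as the carton lands
- holder: bent-steel glove-box holder, fixed. Origin: on the worktop under its middle; x runs from the open mouth to the back stop, y across, z up. Two cheeks 38 mm high, 116 mm apart inside (8 mm to spare each side of the carton), flared at the mouth, top edges rolled outward; with its foot flanges 161 mm wide. With the carton home, its near end lies 100 mm and carton_mid 10 mm before the origin.
- holder_mouth (a point): middle of the front edge of the holder's 2 mm thick floor, at its open mouth, 82 mm before its origin; the carton when home sticks out 18 mm past it
- holder_stop (a point): foot of the back stop's inner face on the centre line, 80 mm past the holder's origin. The stop is 66 mm high and carries a lip over the last 26 mm, 64 mm above the worktop, so 7 mm above the lying carton
- red_vial: standing glass vial with a red cap, 32 mm across and 73 mm tall, near the far cheek of the holder; a bystander; origin at the centre of its underside
- spool: standing wooden spool of thread, 38 mm across and 50 mm tall, beyond the holder's back stop, farther from the robot than the jar; a bystander; origin at the centre of its underside
- salt_jar: glass preserving jar with an orange seal, 70 mm across and 119 mm tall, standing some 25 to 40 mm beyond the holder's back stop; a bystander; origin at the centre of its underside

How it is judged (in metres and radians):
On the way:
1. the carton lies flat between the holder's cheeks, opening upward, not yet home (angle between carton's own x axis and vertical above 3.04 rad and y of carton_mid in the frame of holder between -0.013 and 0.013 m and z of carton_mid in the frame of holder below 0.036 m and angle between the z axis of carton and the x axis of holder, either way round below 0.1 rad and x of carton_mid in the frame of holder below -0.022 m), for 0.2 s.
At the end, for the whole second after the job is handed in: The carton lies still and flat (within 0.1 rad) in the holder between the cheeks, dispensing opening upward, its far end within 6 mm of the back stop under the lip; the vial, spool and jar stand upright within 20 mm of where they were (angle between carton's own x axis and vertical above 3.04 rad and y of carton_mid in the frame of holder between -0.013 and 0.013 m and z of carton_mid in the frame of holder below 0.036 m and angle between the z axis of carton and the x axis of holder, either way round below 0.1 rad and x of carton_mid in the frame of holder above -0.016 m and linear speed of carton below 0.01 m/s and distance of each of red_vial, spool, salt_jar from where it was at the start of the episode below 0.02 m and angle between each of red_vial, spool, salt_jar's own z axis and vertical below 0.2 rad); the robot touches nothing.
It fails at once if the carton is lifted or tipped the wrong way (its tipping edge rises more than 45 mm) (height (world z) of carton_toe above 0.045 m).
It fails at once if the lying carton is raised again (angle between carton's own x axis and vertical above 2.2 rad and height (world z) of carton_mid above 0.105 m).
It fails at once if the standing carton is slid more than 60 mm (angle between carton's own z axis and vertical below 0.25 rad and distance of carton_toe from where it was at the start of the episode above 0.06 m).
It fails at once if the carton is crushed (more than 40 N) (contact force between any of the fingers, the arm and carton above 40 N).
It fails at once if the vial, the spool or the jar is knocked over or pushed away (20 mm) (distance of any of red_vial, spool, salt_jar from where it was at the start of the episode above 0.02 m or angle between any of red_vial, spool, salt_jar's own z axis and vertical above 0.3 rad).
It also fails if it takes over 42 s, if anything falls off the work surface, if the arm or the gripper's body presses on something with over 40 N, if the wrist force passes 120 N, or if a joint passes its speed limit or range.

## Working session

There is one attempt and no reset: what is moved stays moved. The work goes in short steps, Python scripts to look and compute and a tool call to move; the robot and the scene stay as the last step left them, time stands still between calls to the robot, and variables do not carry over. Pictures are saved under pics/ and viewed, and the job is handed in when it is done.

Besides the shell and the picture viewer there is one more tool, called after "Request:" as name(argument=value, ...) on one line, values as JSON. step_arm: Moves the arm, as the interface text tells. Its arguments: {"type":"object","properties":{"plan":{"type":"array","items":{"type":"object","properties":{"grip":{"type":"number"},"tx":{"type":"number"},"ty":{"type":"number"},"tz":{"type":"number"},"ax":{"type":"number"},"ay":{"type":"number"},"az":{"type":"number"}}}},"newtons":{"type":"number"}},"required":["plan"]}

```bash
mkdir -p pics; ls; python3 - <<'E'
from bench import *
import cv2
print(sense())
for n in ("side","top"):
    im=snapshot(n); cv2.imwrite(f"pics/{n}0.png",im[:,:,::-1])
    c=camera_model(n); print(n,c)
E
```

```text
pics
{'time': 0.0, 'joint_pos': array([ 7.09677736e+01,  7.51399022e+00,  8.53293420e+01,  9.67255592e-04,
        8.72611129e+01, -4.89428048e+00]), 'qd': array([-0.0259303 ,  0.00155667, -0.01773176, -0.16313211, -0.04759812,
        0.05927091]), 'joint_efforts': array([ 9.02572938e-04, -5.69372463e+01, -5.00573730e+01, -1.72401860e-04,
        1.43477219e-02,  1.29587466e-06]), 'tool_pos': array([146.34752731, 581.27585339, 208.25551531]), 'tcp_rot': array([-1.79896018e+02, -9.87353723e-03,  1.65861998e+02]), 'ft_force': array([-0.77211233,  0.17189249,  0.57197138]), 'wrist_torque': array([0.02945704, 0.00513212, 0.00787085]), 'finger_gap': 85.28794541971736}
side {'intrinsics': array([[495.16171793,   0.        , 326.11227977],
       [  0.        , 495.16171793, 208.07687423],
       [  0.        ,   0.        ,   1.        ]]), 'pose': array([[ 9.78803067e-01,  1.66887217e-01, -1.18714839e-01,
         6.39794308e+02],
       [ 2.04561791e-01, -7.68484414e-01,  6.06288858e-01,
        -7.13682014e+02],
       [ 9.95135677e-03, -6.17721914e-01, -7.86333649e-01,
         9.27825015e+02],
       [ 0.00000000e+00,  0.00000000e+00,  0.00000000e+00,
         1.00000000e+00]])}
top {'intrinsics': array([[466.64759047,   0.        , 313.01778132],
       [  0.        , 466.64759047, 197.90842748],
       [  0.        ,   0.        ,   1.        ]]), 'pose': array([[-2.80187916e-02, -9.88560179e-01,  1.48201618e-01,
         4.00051848e+02],
       [-9.99254578e-01,  2.37605871e-02, -3.04256832e-02,
        -6.34498166e+01],
       [ 2.65562614e-02, -1.48943636e-01, -9.88489028e-01,
         1.00301191e+03],
       [ 0.00000000e+00,  0.00000000e+00,  0.00000000e+00,
         1.00000000e+00]])}
```

View pics/side0.png

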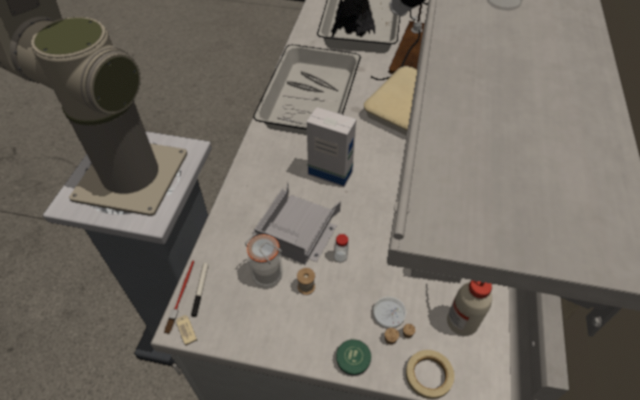

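View pics/top0.png

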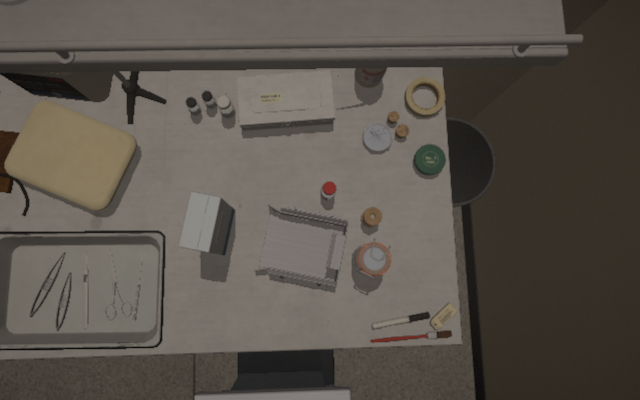

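```bash
python3 - <<'E'
import cv2
a=cv2.imread("pics/top0.png")[160:300,160:400]; b=cv2.imread("pics/side0.png")[90:300,220:370]
f=lambda i,s:cv2.convertScaleAbs(cv2.resize(i,None,fx=s,fy=s,interpolation=cv2.INTER_CUBIC),alpha=1.5)
cv2.imwrite("pics/top0z.png",f(a,3.3)); cv2.imwrite("pics/side0z.png",f(b,2.85))
E
```

```text
(no output)
```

View pics/top0z.png

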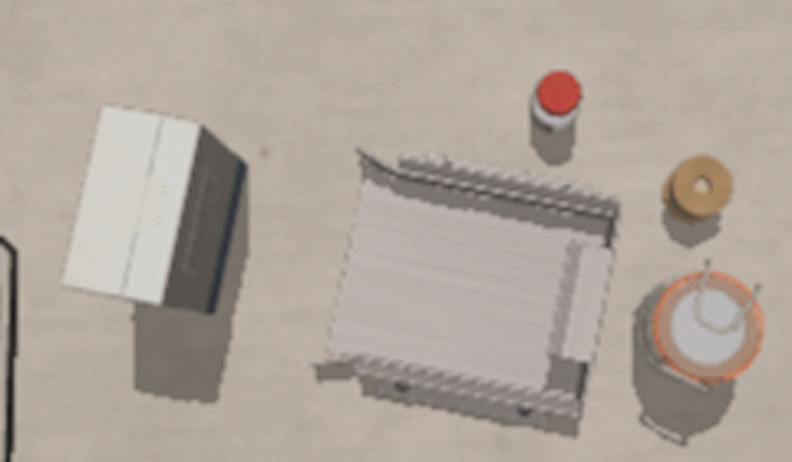

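View pics/side0z.png

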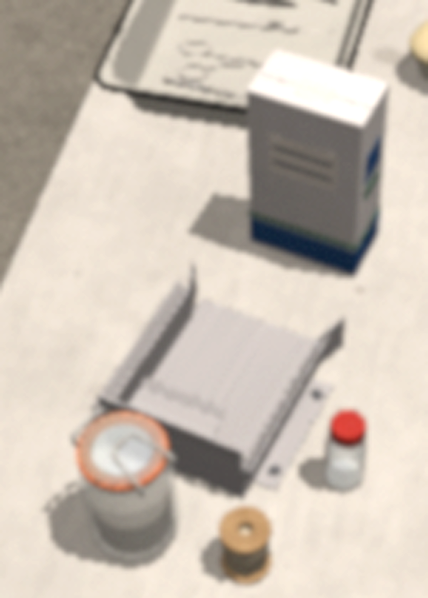

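The top view shows the carton's lid at about (207,223) px. The holder's mouth faces left, its floor spans x≈262–345, the vial is at (329,188), the spool at (372,216) and the jar at (374,260). Next I measure by mask, corners and rays.

```bash
cat > h.py <<'E'
import numpy as np, cv2
from bench import *
def ray(n,uv):
    c=camera_model(n);K=c["intrinsics"];P=c["pose"]
    uv=np.atleast_2d(np.array(uv,float))
    d=(np.linalg.inv(K)@np.c_[uv,np.ones(len(uv))].T).T@P[:3,:3].T
    return P[:3,3],d
def onz(n,uv,z):
    o,d=ray(n,uv); return o+d*((z-o[2])/d[:,2])[:,None]
def tri(ua,ub,na="top",nb="side"):
    o1,d1=ray(na,ua);o2,d2=ray(nb,ub);d1=d1[0]/np.linalg.norm(d1[0]);d2=d2[0]/np.linalg.norm(d2[0])
    s=np.linalg.lstsq(np.c_[d1,-d2],o2-o1,rcond=None)[0]
    a=o1+s[0]*d1;b=o2+s[1]*d2
    return (a+b)/2,np.linalg.norm(a-b)
E
python3 - <<'E'
from h import *
np.set_printoptions(precision=1,suppress=True)
t=cv2.imread("pics/top0.png");s=cv2.imread("pics/side0.png")
# lid mask in both
def lid(im,box,th):
    x0,y0,x1,y1=box;g=im[y0:y1,x0:x1].min(2)
    m=(g>th).astype(np.uint8);c=max(cv2.findContours(m,0,1)[0],key=cv2.contourArea)
    q=cv2.approxPolyDP(c,5,True)[:,0]+[x0,y0]; r=cv2.boxPoints(cv2.minAreaRect(c))+[x0,y0]
    M=cv2.moments(c);return q,r,np.array([M['m10']/M['m00']+x0,M['m01']/M['m00']+y0]),cv2.contourArea(c)
for th in (130,140,150,160):print(th,*lid(t,(165,175,250,270),th))
for th in (160,170,180,190,200):print(th,*lid(s,(290,95,370,200),th)[2:])
Z=lambda p:np.array(p)/3.3+160
S=lambda p:np.array(p)/2.85+[220,90]
lt=Z([[104,104],[202,124],[161,305],[63,284]]);
print("lid z180",onz("top",lt,180))
# side lid corners: back-left(275,52) back-right(387,83) front-right(351,118) front-left(249,88)
ls=S([[275,52],[387,83],[351,118],[249,88]])
# top: corners far-x/back(104,104)= +y,+x ->side (387,83); (202,124)-> front right(351,118);(161,305)->(249,88);(63,284)->(275,52)
for a,b in zip(lt,ls[[1,2,3,0]]): print(*tri(a,b))
print("toe edge",onz("top",Z([[245,163],[213,313]]),0), onz("side",S([[353,270],[250,238]]),0))
print("floor front top",onz("top",Z([[362,180],[328,352]]),2))
print("floor front side: ",onz("side",S([[188,300],[330,348]]),2))
E
```

```text
130 [[192 193]
 [181 241]
 [195 248]
 [207 195]] [[179.1 244.7]
 [191.4 191.4]
 [207.8 195.2]
 [195.5 248.5]] [193.6 219.8] 832.0Traceback (most recent call last):
  File "<stdin>", line 10, in <module>
  File "<stdin>", line 7, in lid
ValueError: max() iterable argument is empty
```

```bash
python3 - <<'E'
from h import *
np.set_printoptions(precision=1,suppress=True)
t=cv2.imread("pics/top0.png");s=cv2.imread("pics/side0.png")
print(t[215:230:7,176:250:3].mean(2)); print(s[105:135:5,330].mean(1))
Z=lambda p:np.array(p)/3.3+160
S=lambda p:np.array(p)/2.85+[220,90]
lt=Z([[104,104],[202,124],[161,305],[63,284]]);
print("lid z180",onz("top",lt,180))
ls=S([[275,52],[387,83],[351,118],[249,88]])
for a,b in zip(lt,ls[[1,2,3,0]]): print(*tri(a,b))
print("toe edge",onz("top",Z([[245,163],[213,313]]),0), onz("side",S([[353,270],[250,238]]),0))
print("floor front top",onz("top",Z([[362,180],[328,352]]),2))
# cheek top rear corners / stop
print("stop lip top edge z66 (front edge)",onz("top",Z([[583,240],[555,355]]),65)," back edge",onz("top",Z([[612,250],[588,362]]),66))
print("far cheek top z38",onz("top",Z([[400,175],[612,215]]),38),"near cheek",onz("top",Z([[350,360],[582,400]]),38))
print("vial",onz("top",Z([[559,92]]),73),"spool",onz("top",Z([[701,184]]),50),"jar",onz("top",Z([[709,325]]),119))
print("vial",*tri(Z([[559,92]]),S([[348,427]])),"spool",*tri(Z([[701,184]]),S([[245,525]])),"jar",*tri(Z([[709,325]]),S([[125,448]])))
E
```

```text
[[119.3 119.  118.  121.3 137.7 137.3 137.3 138.3 136.7 136.7 136.3 137.7
  139.  138.7  57.7  62.7  57.   56.   52.   56.  116.7 116.  118.  116.
  115. ]
 [118.3 116.7 118.  137.3 137.3 137.3 137.3 137.  135.7 134.  137.  138.
  138.7  96.7  57.3  56.3  56.7  55.   36.   74.  113.7 114.3 115.  113.3
  115. ]
 [118.  118.  122.3 136.7 137.7 138.  137.7 136.7 135.7 137.  137.3 139.
  136.3  57.3  62.7  54.3  57.   52.3  55.   76.  116.  116.  116.  116.3
  115. ]]
[146.7 154.  176.7 172.  176.3  86. ]
lid z180 [[540.1 126.6 180. ]
 [528.   74.2 180. ]
 [431.8  95.6 180. ]
 [444.2 147.1 180. ]]
[540.1 126.9 178.3] 0.6447811723315121
[523.8  71.6 189. ] 5.846885078456467
[433.5  96.5 178.7] 3.6500628757630893
[444.6 148.7 173.9] 0.1103834295213745
toe edge [[529.5  76.3   0. ]
 [432.7  97.1   0. ]] [[527.6  83.    0. ]
 [431.8 100.3  -0. ]]
floor front top [[516.2   0.    2. ]
 [405.7  23.4   2. ]]
stop lip top edge z66 (front edge) [[ 468.7 -138.    65. ]
 [ 399.8 -118.6   65. ]]  back edge [[ 462.  -155.4   66. ]
 [ 395.1 -138.3   66. ]]
far cheek top z38 [[ 514.6  -26.2   38. ]
 [ 485.9 -158.9   38. ]] near cheek [[ 400.3    6.7   38. ]
 [ 371.8 -136.    38. ]]
vial [[ 559.2 -125.8   73. ]] spool [[ 502.8 -214.2   50. ]] jar [[ 414.3 -204.1  119. ]]
vial [ 560.2 -126.2   67.3] 0.03911813173722722 spool [ 502.5 -214.1   51.2] 0.31481971959511257 jar [ 415.3 -205.3  109.4] 1.7853491078592207
```

Request:
step_arm(plan=[{"grip":5,"tx":-2.75,"ty":-1.54},{"grip":5,"tx":-2.75,"ty":-1.54},{"grip":5,"tx":-2.75,"ty":-1.54},{"grip":5,"tx":-2.75,"ty":-1.54},{"grip":5,"tx":-2.75,"ty":-1.54},{"grip":5,"tx":-2.75,"ty":-1.54},{"grip":5,"tx":-2.75,"ty":-1.54},{"grip":5,"tx":-2.75,"ty":-1.54}])

```text
invalid input
```

Request:
step_arm(plan=[{"grip":5,"tx":-2.75,"ty":-1.54},{"grip":5,"tx":-2.75,"ty":-1.54},{"grip":5,"tx":-2.75,"ty":-1.54},{"grip":5,"tx":-2.75,"ty":-1.54},{"grip":5,"tx":-2.75,"ty":-1.54},{"grip":5,"tx":-2.75,"ty":-1.54},{"grip":5,"tx":-2.75,"ty":-1.54},{"grip":5,"tx":-2.75,"ty":-1.54}])

```text
invalid input
```

Request:
step_arm(plan=[{"grip":5,"az":6.3},{"grip":5,"az":6.3},{"grip":5,"az":6.3},{"grip":5,"az":6.3},{"grip":5,"az":6.3},{"grip":5,"az":6.3},{"grip":5,"az":6.3}])

```text
invalid input
```

Request:
step_arm(plan=[{"grip":5,"az":6.3},{"grip":5,"az":6.3},{"grip":5,"az":6.3},{"grip":5,"az":6.3},{"grip":5,"az":6.3},{"grip":5,"az":6.3},{"grip":5,"az":6.1}])

```text
invalid input
```

Request:
step_arm(plan=[{"grip":5,"tx":-2.75,"ty":-1.54,"tz":0,"ax":0,"ay":0,"az":0},{"grip":5,"tx":-2.75,"ty":-1.54,"tz":0,"ax":0,"ay":0,"az":0},{"grip":5,"tx":-2.75,"ty":-1.54,"tz":0,"ax":0,"ay":0,"az":0},{"grip":5,"tx":-2.75,"ty":-1.54,"tz":0,"ax":0,"ay":0,"az":0},{"grip":5,"tx":-2.75,"ty":-1.54,"tz":0,"ax":0,"ay":0,"az":0},{"grip":5,"tx":-2.75,"ty":-1.54,"tz":0,"ax":0,"ay":0,"az":0},{"grip":5,"tx":-2.75,"ty":-1.54,"tz":0,"ax":0,"ay":0,"az":0},{"grip":5,"tx":-2.75,"ty":-1.54,"tz":0,"ax":0,"ay":0,"az":0}])

```text
time: 0.77
tool_pos: [330.5, 407.2, 208.9]
tcp_rot: [-180.0, -0.0, 165.9]
ft_force: [1.1, 0.0, 0.5]
finger_gap: 50.0
```

Request:
step_arm(plan=[{"grip":5,"tx":-2.75,"ty":-1.54,"tz":0,"ax":0,"ay":0,"az":0},{"grip":5,"tx":-2.75,"ty":-1.54,"tz":0,"ax":0,"ay":0,"az":0},{"grip":5,"tx":-2.75,"ty":-1.54,"tz":0,"ax":0,"ay":0,"az":0},{"grip":5,"tx":-2.75,"ty":-1.54,"tz":0,"ax":0,"ay":0,"az":0},{"grip":5,"tx":-2.75,"ty":-1.54,"tz":0,"ax":0,"ay":0,"az":0},{"grip":5,"tx":-2.75,"ty":-1.54,"tz":0,"ax":0,"ay":0,"az":0},{"grip":5,"tx":-2.75,"ty":-1.54,"tz":0,"ax":0,"ay":0,"az":0},{"grip":5,"tx":-2.75,"ty":-1.54,"tz":0,"ax":0,"ay":0,"az":0}])

```text
time: 1.43
tool_pos: [513.7, 234.0, 208.9]
tcp_rot: [-180.0, -0.0, 165.9]
ft_force: [0.6, 0.9, 0.9]
finger_gap: 50.3
```

Request:
step_arm(plan=[{"grip":5,"tx":0,"ty":0,"tz":0,"ax":0,"ay":0,"az":6.3},{"grip":5,"tx":0,"ty":0,"tz":0,"ax":0,"ay":0,"az":6.3},{"grip":5,"tx":0,"ty":0,"tz":0,"ax":0,"ay":0,"az":6.3},{"grip":5,"tx":0,"ty":0,"tz":0,"ax":0,"ay":0,"az":6.3},{"grip":5,"tx":0,"ty":0,"tz":0,"ax":0,"ay":0,"az":6.3},{"grip":5,"tx":0,"ty":0,"tz":0,"ax":0,"ay":0,"az":6.3},{"grip":5,"tx":0,"ty":0,"tz":0,"ax":0,"ay":0,"az":6.3}])

```text
time: 2.02
tool_pos: [512.7, 235.3, 208.7]
tcp_rot: [-179.9, -0.0, 121.4]
ft_force: [-0.5, 1.0, 0.8]
finger_gap: 50.4
```

Request:
step_arm(plan=[{"grip":5,"tx":0,"ty":0,"tz":0,"ax":0,"ay":0,"az":6.3},{"grip":5,"tx":0,"ty":0,"tz":0,"ax":0,"ay":0,"az":6.3},{"grip":5,"tx":0,"ty":0,"tz":0,"ax":0,"ay":0,"az":6.3},{"grip":5,"tx":0,"ty":0,"tz":0,"ax":0,"ay":0,"az":6.3},{"grip":5,"tx":0,"ty":0,"tz":0,"ax":0,"ay":0,"az":6.3},{"grip":5,"tx":0,"ty":0,"tz":0,"ax":0,"ay":0,"az":6.3},{"grip":5,"tx":0,"ty":0,"tz":0,"ax":0,"ay":0,"az":6.1}])

```text
time: 2.6
tool_pos: [512.7, 235.3, 208.7]
tcp_rot: [-179.9, 0.0, 77.5]
ft_force: [0.1, -0.4, 0.5]
finger_gap: 49.9
```

```bash
python3 - <<'E'
from h import *
s=sense();print(s['time'],s['tool_pos'],s['tcp_rot'],s['joint_pos'])
a=snapshot("top")[:,:,::-1];b=snapshot("side")[:,:,::-1]
cv2.imwrite("pics/top1.png",a);cv2.imwrite("pics/side1.png",b)
cv2.imwrite("pics/m1.png",np.vstack([a[100:320,100:500],b[40:300,180:580]]))
E
```

```text
2.6 [512.70050641 235.30986371 208.73236084] [-1.79949938e+02  3.01004458e-02  7.75449226e+01] [1.94453182e+01 2.00728112e+00 9.10931654e+01 9.01881292e-04
 8.69579608e+01 3.19003604e+01]
```

View pics/m1.png

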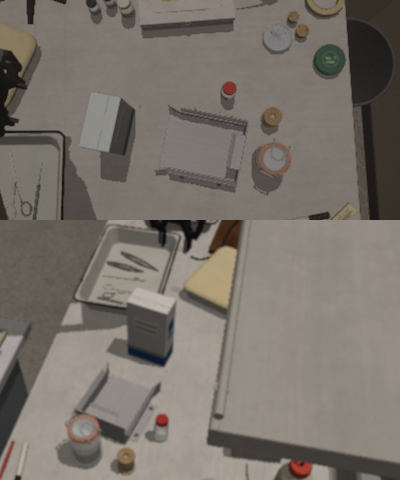

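Request:
step_arm(plan=[{"grip":5,"tx":0,"ty":0,"tz":2,"ax":0,"ay":0,"az":0},{"grip":5,"tx":0,"ty":0,"tz":2,"ax":0,"ay":0,"az":0},{"grip":5,"tx":0,"ty":0,"tz":1.8,"ax":0,"ay":0,"az":0},{"grip":5,"tx":-2.5,"ty":0,"tz":0,"ax":0,"ay":0,"az":0},{"grip":5,"tx":-2.5,"ty":0,"tz":0,"ax":0,"ay":0,"az":0},{"grip":5,"tx":-1.5,"ty":0,"tz":0,"ax":0,"ay":0,"az":0},{"grip":5,"tx":-1,"ty":0,"tz":0,"ax":0,"ay":0,"az":0}])

```text
time: 3.28
tool_pos: [496.6, 160.6, 150.7]
tcp_rot: [-179.9, 0.0, 78.0]
ft_force: [-0.8, -0.3, 0.3]
finger_gap: 50.2
```

```bash
python3 - <<'E'
from h import *
s=sense();print(s['time'],s['tool_pos'],s['tcp_rot'],s['ft_force'])
a=snapshot("top")[:,:,::-1];b=snapshot("side")[:,:,::-1]
cv2.imwrite("pics/m2.png",cv2.resize(np.hstack([a[130:300,130:380],b[40:210,220:400]]),None,fx=1.8,fy=1.8))
E
```

```text
3.2833 [496.60390096 160.63958039 150.74864977] [-1.79947890e+02  4.46929979e-02  7.80338055e+01] [-0.80852309 -0.33250144  0.3015326 ]
```

View pics/m2.png

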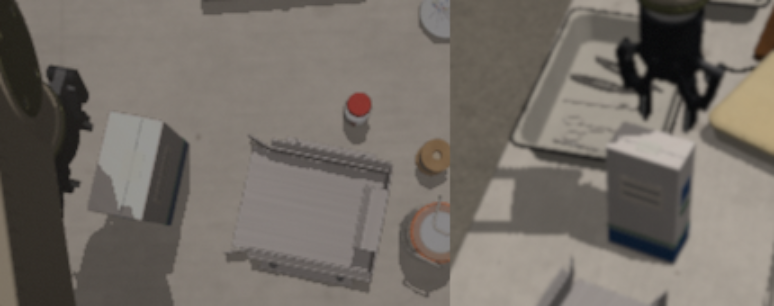

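Request:
step_arm(plan=[{"grip":5,"tx":-0.7,"ty":0,"tz":0,"ax":0,"ay":0,"az":0},{"grip":5,"tx":-0.7,"ty":0,"tz":0,"ax":0,"ay":0,"az":0},{"grip":5,"tx":-0.6,"ty":0,"tz":0,"ax":0,"ay":0,"az":0},{"grip":5,"tx":-0.6,"ty":0,"tz":0,"ax":0,"ay":0,"az":0},{"grip":5,"tx":-0.6,"ty":0,"tz":0,"ax":0,"ay":0,"az":0}])

```text
time: 3.8
tool_pos: [490.5, 130.5, 151.4]
tcp_rot: [180.0, -0.0, 77.9]
ft_force: [-0.2, 0.7, 0.6]
finger_gap: 50.3
```

```bash
python3 - <<'E'
from h import *
s=sense();print(s['time'],s['tool_pos'],s['tcp_rot'],s['ft_force'])
a=snapshot("top")[:,:,::-1];b=snapshot("side")[:,:,::-1]
cv2.imwrite("pics/m3.png",cv2.resize(np.hstack([a[130:300,130:380],b[40:210,220:400]]),None,fx=1.8,fy=1.8))
E
```

```text
3.8 [490.46428348 130.52220978 151.35280189] [ 1.79996783e+02 -5.22159464e-03  7.78960068e+01] [-0.2095176   0.71035231  0.56275122]
```

View pics/m3.png

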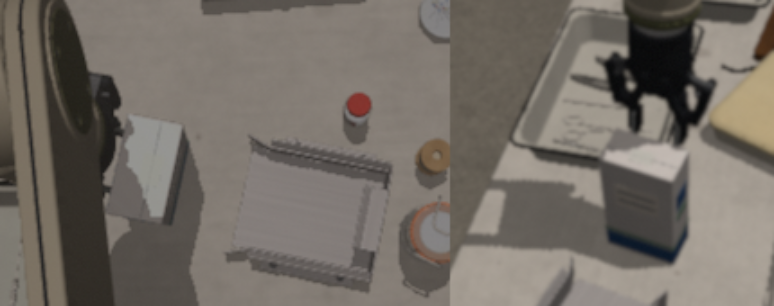

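The carton is tipping over its toe, with its lower edge still at the same pixels and the lid shifted to the right. I keep pushing.

Request:
step_arm(plan=[{"grip":5,"tx":-0.7,"ty":0,"tz":0,"ax":0,"ay":0,"az":0},{"grip":5,"tx":-0.7,"ty":0,"tz":0,"ax":0,"ay":0,"az":0},{"grip":5,"tx":-0.7,"ty":0,"tz":0,"ax":0,"ay":0,"az":0},{"grip":5,"tx":-0.7,"ty":0,"tz":0,"ax":0,"ay":0,"az":0},{"grip":5,"tx":-0.7,"ty":0,"tz":0,"ax":0,"ay":0,"az":0},{"grip":5,"tx":-0.7,"ty":0,"tz":0,"ax":0,"ay":0,"az":0}])

```text
time: 4.4
tool_pos: [481.5, 88.9, 151.3]
tcp_rot: [-180.0, 0.0, 77.9]
ft_force: [0.3, 0.5, 0.1]
finger_gap: 50.3
```

Request:
step_arm(plan=[{"grip":5,"tx":1,"ty":0,"tz":0,"ax":0,"ay":0,"az":0},{"grip":5,"tx":2,"ty":0,"tz":0,"ax":0,"ay":0,"az":0},{"grip":5,"tx":2.5,"ty":0,"tz":0,"ax":0,"ay":0,"az":0},{"grip":5,"tx":2.5,"ty":0,"tz":0,"ax":0,"ay":0,"az":0},{"grip":5,"tx":2.5,"ty":0,"tz":0,"ax":0,"ay":0,"az":0},{"grip":5,"tx":2.5,"ty":0,"tz":0,"ax":0,"ay":0,"az":0}])

```text
time: 4.9
tool_pos: [509.2, 218.3, 151.3]
tcp_rot: [180.0, -0.0, 77.8]
ft_force: [-0.4, 0.2, 0.1]
finger_gap: 50.0
```

```bash
python3 - <<'E'
from h import *
s=sense();print(s['time'],s['tool_pos'],s['tcp_rot'],s['ft_force'])
a=snapshot("top")[:,:,::-1];b=snapshot("side")[:,:,::-1]
cv2.imwrite("pics/t4.png",a);cv2.imwrite("pics/s4.png",b)
cv2.imwrite("pics/m4.png",cv2.resize(np.hstack([a[130:300,160:400],b[100:270,220:390]]),None,fx=1.9,fy=1.9))
E
```

```text
4.9 [509.18934119 218.30351431 151.28488653] [ 1.79997479e+02 -1.72042010e-02  7.78405723e+01] [-0.42232197  0.19182841  0.05672229]
```

View pics/m4.png

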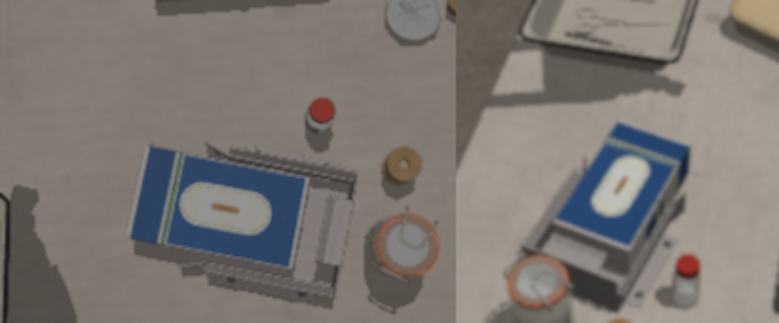

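The carton fell flat with its opening up. Its blue face spans the zoomed corners (150,147)–(308,178)–(293,268)–(130,240), and the vial, spool and jar are untouched. Next I measure the near end.

```bash
python3 - <<'E'
from h import *
np.set_printoptions(precision=1,suppress=True)
t=cv2.imread("pics/t4.png");hsv=cv2.cvtColor(t,cv2.COLOR_BGR2HSV)
m=((hsv[...,0]>95)&(hsv[...,0]<125)&(hsv[...,1]>110)).astype(np.uint8);m[:180]=0;m[290:]=0;m[:,:200]=0;m[:,350:]=0
m=cv2.morphologyEx(m,cv2.MORPH_CLOSE,np.ones((9,9)))
c=max(cv2.findContours(m,0,1)[0],key=cv2.contourArea);q=cv2.boxPoints(cv2.minAreaRect(c));print(q,cv2.contourArea(c))
for z in(57,):
    p=onz("top",q,z)[:,:2];print(p)
h=np.array([-.208,-.978]);y=np.array([.978,-.208]);mo=np.array([461,11.7])
print("along h from mouth, lateral",np.c_[(p-mo)@h,(p-mo)@y])
z=cv2.resize(t[175:285,210:370],None,fx=5,fy=5,interpolation=cv2.INTER_CUBIC)
cv2.polylines(z,[np.int32((q-[210,175]+.5)*5)],True,(0,0,255),1);cv2.imwrite("pics/z4.png",cv2.convertScaleAbs(z,alpha=1.5))
E
```

```text
[[228.7 254.7]
 [238.2 207.2]
 [320.1 223.6]
 [310.6 271.1]] 3770.0
[[ 430.8   79.8]
 [ 526.4   60.4]
 [ 488.7 -105.5]
 [ 393.8  -83.5]]
along h from mouth, lateral [[-60.3 -43.7]
 [-61.2  53.8]
 [108.8  51.4]
 [107.1 -46. ]]
```

View pics/z4.png

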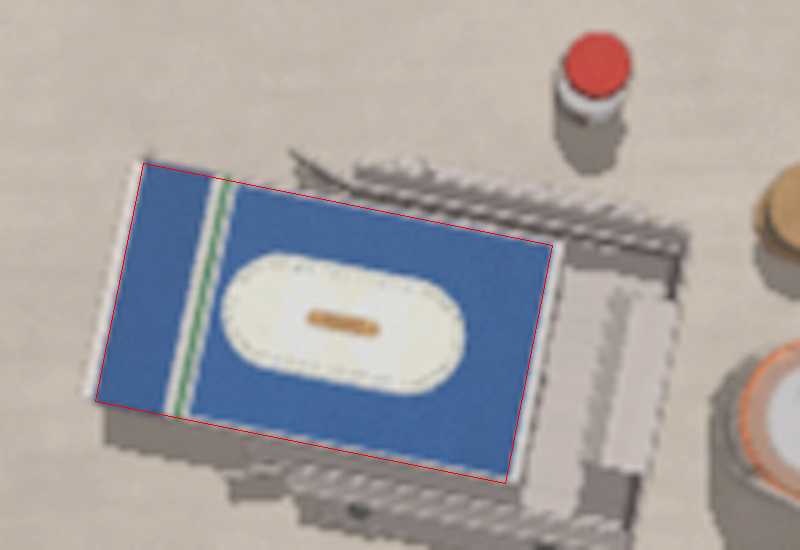

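Request:
step_arm(plan=[{"grip":5,"tx":-2.5,"ty":0,"tz":0,"ax":0,"ay":0,"az":0},{"grip":5,"tx":-3,"ty":0,"tz":0,"ax":0,"ay":0,"az":0},{"grip":5,"tx":-2.5,"ty":0,"tz":0,"ax":0,"ay":0,"az":0},{"grip":5,"tx":0,"ty":0,"tz":3,"ax":0,"ay":0,"az":0},{"grip":5,"tx":0,"ty":0,"tz":3,"ax":0,"ay":0,"az":0},{"grip":5,"tx":0,"ty":0,"tz":3,"ax":0,"ay":0,"az":0},{"grip":5,"tx":0,"ty":0,"tz":2.8,"ax":0,"ay":0,"az":0},{"grip":5,"tx":0,"ty":0,"tz":1.7,"ax":0,"ay":0,"az":0}])

```text
time: 5.67
tool_pos: [490.1, 137.9, 13.0]
tcp_rot: [-179.8, 0.1, 77.8]
ft_force: [0.2, -0.4, -1.1]
finger_gap: 49.9
```

```bash
python3 - <<'E'
from h import *
s=sense();print(s['time'],s['tool_pos'],s['tcp_rot'],s['ft_force'])
a=snapshot("top")[:,:,::-1];b=snapshot("side")[:,:,::-1]
cv2.imwrite("pics/m5.png",cv2.resize(np.hstack([a[130:300,160:400],b[100:270,220:390]]),None,fx=1.9,fy=1.9))
E
```

```text
5.6667 [490.06256447 137.89577086  13.03742101] [-1.79805975e+02  7.97411562e-02  7.78266048e+01] [ 0.23621766 -0.43489624 -1.06053396]
```

View pics/m5.png

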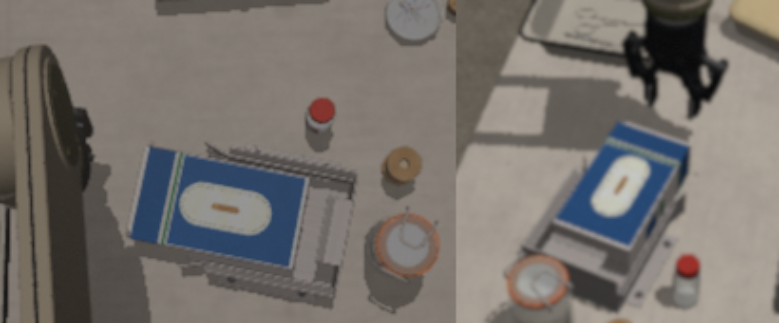

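Request:
step_arm(plan=[{"grip":5,"tx":-1.5,"ty":0,"tz":0,"ax":0,"ay":0,"az":0},{"grip":5,"tx":-1.5,"ty":0,"tz":0,"ax":0,"ay":0,"az":0},{"grip":5,"tx":-1,"ty":0,"tz":0,"ax":0,"ay":0,"az":0},{"grip":5,"tx":-0.6,"ty":0,"tz":0,"ax":0,"ay":0,"az":0},{"grip":5,"tx":-0.5,"ty":0,"tz":0,"ax":0,"ay":0,"az":0},{"grip":5,"tx":-0.5,"ty":0,"tz":0,"ax":0,"ay":0,"az":0},{"grip":5,"tx":-0.5,"ty":0,"tz":0,"ax":0,"ay":0,"az":0}])

```text
time: 6.35
tool_pos: [480.1, 79.2, 17.1]
tcp_rot: [179.9, -0.1, 77.9]
ft_force: [0.4, 3.1, 3.0]
finger_gap: 50.0
```

Request:
step_arm(plan=[{"grip":5,"tx":-0.5,"ty":0,"tz":0,"ax":0,"ay":0,"az":0},{"grip":5,"tx":-0.5,"ty":0,"tz":0,"ax":0,"ay":0,"az":0},{"grip":5,"tx":-0.5,"ty":0,"tz":0,"ax":0,"ay":0,"az":0},{"grip":5,"tx":0,"ty":0,"tz":0,"ax":0,"ay":0,"az":0}])

```text
time: 6.68
tool_pos: [476.0, 63.5, 16.2]
tcp_rot: [-180.0, 0.0, 77.8]
ft_force: [0.1, 0.4, -0.2]
finger_gap: 50.4
```

```bash
python3 - <<'E'
from h import *
s=sense();print(s['time'],s['tool_pos'],s['tcp_rot'],s['ft_force'])
a=snapshot("top")[:,:,::-1];b=snapshot("side")[:,:,::-1]
cv2.imwrite("pics/t6.png",a)
cv2.imwrite("pics/m6.png",cv2.resize(np.hstack([a[130:300,160:400],b[100:270,220:390]]),None,fx=1.9,fy=1.9))
E
```

```text
6.6833 [476.00818072  63.46951051  16.21519798] [-1.79993082e+02  3.23479646e-02  7.78461919e+01] [ 0.14308274  0.40824266 -0.16537248]
```

View pics/m6.png

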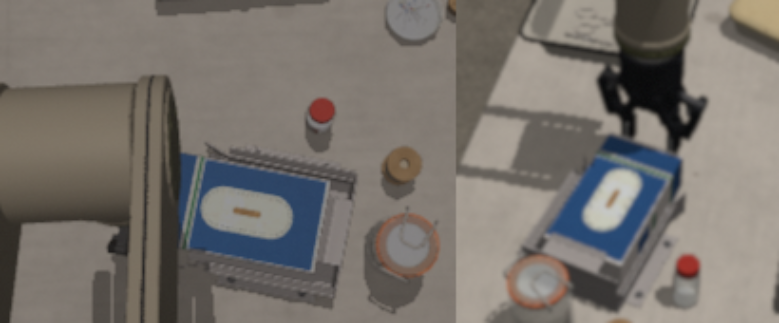

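Request:
step_arm(plan=[{"grip":5,"tx":-0.4,"ty":0,"tz":0,"ax":0,"ay":0,"az":0},{"grip":5,"tx":-0.4,"ty":0,"tz":0,"ax":0,"ay":0,"az":0},{"grip":5,"tx":-0.4,"ty":0,"tz":0,"ax":0,"ay":0,"az":0},{"grip":5,"tx":-0.4,"ty":0,"tz":0,"ax":0,"ay":0,"az":0},{"grip":5,"tx":-0.2,"ty":0,"tz":0,"ax":0,"ay":0,"az":0}])

```text
time: 7.2
tool_pos: [472.1, 46.1, 16.1]
tcp_rot: [-180.0, 0.0, 77.8]
ft_force: [0.3, 1.1, 0.3]
finger_gap: 49.8
```

Request:
step_arm(plan=[{"grip":5,"tx":-0.15,"ty":0,"tz":0,"ax":0,"ay":0,"az":0},{"grip":5,"tx":-0.15,"ty":0,"tz":0,"ax":0,"ay":0,"az":0}])

```text
time: 7.37
tool_pos: [471.8, 43.6, 16.3]
tcp_rot: [-180.0, -0.0, 77.8]
ft_force: [0.1, -0.2, -0.1]
finger_gap: 49.8
```

```bash
cat > loc.py <<'E'
from h import *
import sys
np.set_printoptions(precision=1,suppress=True)
s=sense();print(s['time'],s['tool_pos'],s['tcp_rot'],s['ft_force'])
k=sys.argv[1]
t=snapshot("top")[:,:,::-1];b=snapshot("side")[:,:,::-1]
cv2.imwrite(f"pics/m{k}.png",cv2.convertScaleAbs(np.hstack([cv2.resize(x,(400,400),interpolation=cv2.INTER_CUBIC) for x in (t[170:290,250:370],b[160:280,230:350])]),alpha=1.4))
E
python3 loc.py 7
```

```text
7.3667 [471.8  43.6  16.3] [-180.    -0.    77.8] [ 0.1 -0.2 -0.1]
```

View pics/m7.png

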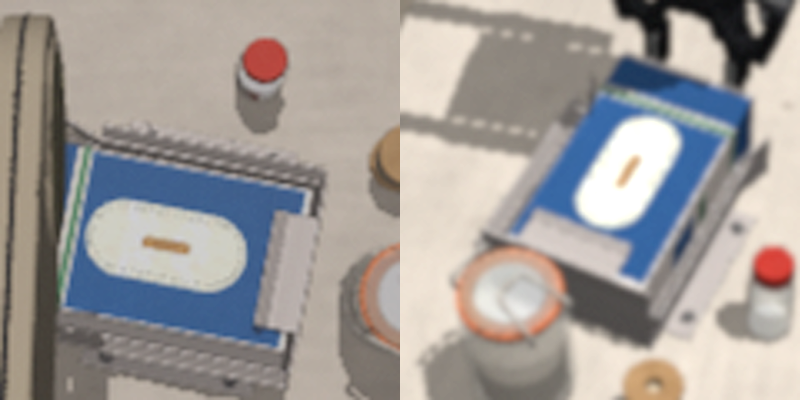

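The carton's far end is under the lip and close to the stop. Small steps from here, watching the force.

Request:
step_arm(plan=[{"grip":5,"tx":-0.15,"ty":0,"tz":0,"ax":0,"ay":0,"az":0},{"grip":5,"tx":-0.1,"ty":0,"tz":0,"ax":0,"ay":0,"az":0}])

```text
time: 7.63
tool_pos: [471.4, 41.4, 16.4]
tcp_rot: [180.0, -0.0, 77.9]
ft_force: [-0.0, 1.0, 0.4]
finger_gap: 50.0
```

Request:
step_arm(plan=[{"grip":5,"tx":-0.1,"ty":0,"tz":0,"ax":0,"ay":0,"az":0}])

```text
time: 7.72
tool_pos: [471.2, 40.4, 16.4]
tcp_rot: [180.0, -0.0, 77.9]
ft_force: [0.3, 2.0, 0.4]
finger_gap: 49.9
```

Request:
step_arm(plan=[{"grip":5,"tx":-0.1,"ty":0,"tz":0,"ax":0,"ay":0,"az":0}])

```text
time: 7.8
tool_pos: [471.3, 39.9, 16.5]
tcp_rot: [180.0, -0.1, 77.9]
ft_force: [3.7, 7.0, -0.2]
finger_gap: 50.1
```

Request:
step_arm(plan=[{"grip":5,"tx":-0.05,"ty":0,"tz":0,"ax":0,"ay":0,"az":0}])

```text
time: 7.88
tool_pos: [471.5, 39.8, 16.6]
tcp_rot: [179.9, -0.1, 77.8]
ft_force: [3.4, 7.8, -0.6]
finger_gap: 49.8
```

```bash
python3 loc.py 8
```

```text
7.8833 [471.5  39.8  16.6] [179.9  -0.1  77.8] [ 3.4  7.8 -0.6]
```

View pics/m8.png

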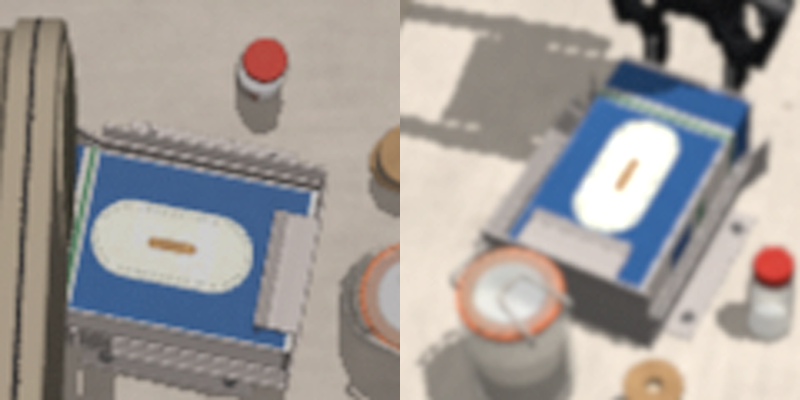

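The carton is against the stop: the force rose to about 8.5 N and the tool stopped moving. I back off and then check.

Request:
step_arm(plan=[{"grip":5,"tx":0.5,"ty":0,"tz":0,"ax":0,"ay":0,"az":0},{"grip":5,"tx":1.5,"ty":0,"tz":0,"ax":0,"ay":0,"az":0},{"grip":5,"tx":2.5,"ty":0,"tz":0,"ax":0,"ay":0,"az":0},{"grip":5,"tx":2.5,"ty":0,"tz":0,"ax":0,"ay":0,"az":0},{"grip":5,"tx":2,"ty":0,"tz":-2,"ax":0,"ay":0,"az":0},{"grip":5,"tx":2,"ty":0,"tz":-3,"ax":0,"ay":0,"az":0},{"grip":5,"tx":2,"ty":0,"tz":-3,"ax":0,"ay":0,"az":0},{"grip":5,"tx":2,"ty":0,"tz":-3,"ax":0,"ay":0,"az":0}])

```text
time: 8.65
tool_pos: [501.8, 186.4, 127.2]
tcp_rot: [-179.9, 0.1, 77.9]
ft_force: [1.2, 0.6, -0.1]
finger_gap: 49.8
```

Request:
step_arm(plan=[{"grip":5,"tx":2,"ty":0,"tz":-2,"ax":0,"ay":0,"az":0},{"grip":5,"tx":2,"ty":0,"tz":-2,"ax":0,"ay":0,"az":0},{"grip":5,"tx":0,"ty":0,"tz":0,"ax":0,"ay":0,"az":0}])

```text
time: 8.9
tool_pos: [513.5, 228.5, 171.8]
tcp_rot: [179.6, -0.3, 78.0]
ft_force: [0.9, 0.3, 0.7]
finger_gap: 49.8
```

```bash
python3 - <<'E'
from h import *
np.set_printoptions(precision=1,suppress=True)
s=sense();print(s['time'],s['tool_pos'],s['ft_force'])
t=snapshot("top")[:,:,::-1].copy();b=snapshot("side")[:,:,::-1]
cv2.imwrite("pics/t9.png",t);cv2.imwrite("pics/m9.png",cv2.convertScaleAbs(np.hstack([cv2.resize(x,(400,400),interpolation=cv2.INTER_CUBIC) for x in (t[160:300,240:380],b[160:300,220:360])]),alpha=1.4))
hsv=cv2.cvtColor(t,cv2.COLOR_BGR2HSV)
def oval(im,box):
    x0,y0,x1,y1=box;c=im[y0:y1,x0:x1]
    hv=cv2.cvtColor(c,cv2.COLOR_BGR2HSV);m=((hv[...,0]>95)&(hv[...,0]<125)&(hv[...,1]>110)).astype(np.uint8)
    cs,hi=cv2.findContours(m,cv2.RETR_CCOMP,1)
    k=max([i for i in range(len(cs)) if hi[0][i][3]>=0],key=lambda i:cv2.contourArea(cs[i]))
    e=cv2.fitEllipse(cs[k]);return np.array(e[0])+[x0,y0],cv2.contourArea(cs[k]),e[2]
h=np.array([-.208,-.978]);y=np.array([.978,-.208]);mo=np.array([461,11.7])
r=[]
for f in("pics/t4.png","pics/t9.png"):
    o,a,e=oval(cv2.imread(f),(215,180,350,290));p=onz("top",o,57)[0,:2];print(f,o,a,e,"along/lat from mouth",(p-mo)@h,(p-mo)@y)
print(*[oval(cv2.imread(f),(200,170,360,300))[0] for f in ("pics/t4.png",)])
# oval in side -> triangulate
o2=oval(b.copy(),(240,160,360,290));o1=oval(t,(215,180,350,290));print("tri",*tri(o1[0],o2[0]))
E
```

```text
8.9 [513.5 228.5 171.8] [0.9 0.3 0.7]
pics/t4.png [278.2 239.3] 1147.0 101.08089447021484 along/lat from mouth 31.264258232482756 4.617447488821474
pics/t9.png [301.1 243.4] 1146.0 100.77825164794922 along/lat from mouth 78.16840883730784 4.916214859067209
[278.2 239.3]Traceback (most recent call last):
  File "<stdin>", line 19, in <module>
  File "<stdin>", line 11, in oval
ValueError: max() iterable argument is empty
```

View pics/m9.png

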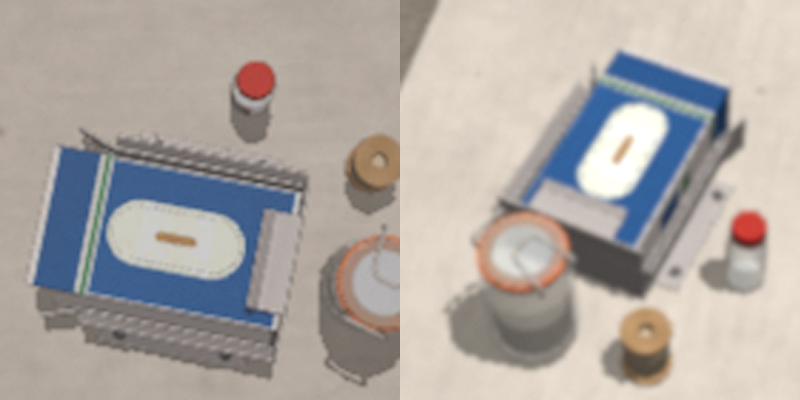

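```bash
python3 - <<'E'
from h import *
np.set_printoptions(precision=1,suppress=True)
h=np.array([-.208,-.978]);y=np.array([.978,-.208]);mo=np.array([461,11.7])
q=np.array([[62,147],[32,285],[302,190],[275,328]])/(400/140)+[240,160]
p=onz("top",q,57)[:,:2]-mo;print(np.c_[p@h,p@y])
# bystanders shift, before vs after (cap colour centroids)
for nm,box,lo,hi in(("vial",(315,178,345,205),(0,120,60),(8,255,255)),("spool",(358,203,386,232),(8,70,50),(25,255,255)),("jar",(350,235,400,290),(3,90,90),(18,255,255))):
    r=[]
    for f in("pics/top0.png","pics/t9.png"):
        x0,y0,x1,y1=box;m=cv2.inRange(cv2.cvtColor(cv2.imread(f)[y0:y1,x0:x1],cv2.COLOR_BGR2HSV),lo,hi);M=cv2.moments(m,True);r.append([M['m10']/M['m00']+x0,M['m01']/M['m00']+y0])
    print(nm,np.array(r).round(2).tolist())
print(sense()['ft_force'],sense()['time'])
E
```

```text
[[-12.5  54.1]
 [-14.  -45.3]
 [161.2  55.2]
 [159.  -43.9]]
vial [[328.96, 187.77], [329.02, 187.64]]
spool [[371.04, 216.8], [371.01, 216.82]]
jar [[373.03, 258.68], [372.86, 259.29]]
[-0.7 -0.3 -0.7] 9.0
```

```bash
python3 -c "
from bench import *
print(hand_in())"
```

```text
the job is handed in; nothing more can be done
None
```

The carton now lies flat in the holder, opening up, with its far end under the lip against the back stop. The job was handed in at about 9 s. hand_in gives no verdict, so the outcome rests on my own checks below.

I tipped the carton with the spread fingers about 150 mm up, backed off, then pushed its near end low (about 16 mm up) until it met the stop.

**Final checks**
- **Against the stop:** the force rose to about 8.5 N and the tool stopped moving, at the place I had worked out for the home position.
- **Position along the holder:** by camera, the carton's middle is about 73.5 mm inside the mouth, against 72 mm when home. The two ends disagree slightly: the far end measured about 160 mm in, with the stop at 162 mm. The near end measured about 13 mm outside the mouth, against the 18 mm expected. I put this down to corner picking and calibration.
- **Sideways:** the carton sits about 4–5 mm off my estimate of the holder's centre line, within the 13 mm allowed, and its edges are within about 1° of the holder's.
- **Vial, spool and jar:** they stand where they were; none moved more than 0.7 pixel in the top view.
- **Robot:** it finished about 90 mm behind the carton's near end, 170 mm up, with no contact force.

One attempt to confirm the carton's height from two views failed because the mask found nothing in the side picture. That it lies flat is judged by eye from both views.

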